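Lock the full tube rack into the courier carrier

TASK

One of the three tube racks in the blue carrier is completely filled and ready for the courier. Pull that rack's retaining bar by its yellow knob over the tubes until it is fully home in its fork, then take the orange-gripped locking pin from its stand and push it down through fork and bar until its collar sits on the fork. The other two racks are still being filled: leave their bars drawn back as they are, and do not shift any rack.

Things in the scene. Friction and masses are not known exactly. Their poses are not given: they have to be found in the camera images.
- carrier: blue carrier, fixed: tray 260 (x) x 360 (y) mm, floor 8 mm thick, rim 26 mm high. Origin: centre of its underside; x points along the bars away from the robot, z up. Three bays along its y, 110 mm apart, one rack in each; each has an aluminium fork at the front (-x) and a slotted rear guide 117 mm high (+x) carrying its sliding bar; only the knob fits the slot: keep fingers above 120 mm
- full_rack: white rack with a purple-capped tube in all 12 of its holes (4 along x, 3 along y): 88 x 68 mm, 55 mm high, cap tops at 87 mm; stands loose in one of the bays. Origin: centre of its underside
- part_rack: same white rack with 8 tubes, 4 holes empty; in another bay. Origin: centre of its underside
- sparse_rack: same white rack with 4 tubes, 8 holes empty; in the remaining bay. Origin: centre of its underside
- pin: loose headed locking pin, upright, parked in a hole of the pin stand. Steel shank 10 mm diameter, 40 mm long with a tapered tip, then a steel collar 24 mm diameter and 5 mm thick, then a round orange grip 18 mm diameter and 33 mm tall (78 mm overall). Origin: the tip of the shank; z points up along the pin towards the grip
- pin_collar (a point): centre of the underside of the pin's collar, 40 mm above the tip; it rests on the fork's top when the pin is seated
- pin_stand: grey block 56 x 56 mm, 45 mm high, fixed, with the 13 mm through hole where the pin is parked. Origin: centre of its underside. It stands to the left or the right of the carrier
- bay0 (a point): centre of the floor of the right bay (seen from the robot), 8 mm above the table
- fork0 (a point): centre of the 13 mm vertical hole at the top face of the fork of the right bay, 118 mm above the table; the hole goes through both fork plates (level, 30 x 26 mm, 6 mm thick, 10 mm apart; the spine is on the robot side, no higher than the plates)
- knob0 (a point): top centre of the yellow upright knob (14 mm diameter, 50 mm tall, standing on the bar's top) of the right bay's retaining bar; the bar is steel, 26 mm wide, 6 mm thick, top at 110 mm; its eye with a 13 mm hole lies 45 mm from the knob's axis on the fork side
- bar0 (a joint): how far the right bay's retaining bar is drawn back along the carrier's +x, m; 0 = fully home, eye between the fork plates with the holes in line; it stops there and stays where it is left
- bay1 (a point): centre of the floor of the middle bay (seen from the robot), 8 mm above the table
- fork1 (a point): centre of the 13 mm vertical hole at the top face of the fork of the middle bay, 118 mm above the table; the hole goes through both fork plates (level, 30 x 26 mm, 6 mm thick, 10 mm apart; the spine is on the robot side, no higher than the plates)
- knob1 (a point): top centre of the yellow upright knob (14 mm diameter, 50 mm tall, standing on the bar's top) of the middle bay's retaining bar; the bar is steel, 26 mm wide, 6 mm thick, top at 110 mm; its eye with a 13 mm hole lies 45 mm from the knob's axis on the fork side
- bar1 (a joint): how far the middle bay's retaining bar is drawn back along the carrier's +x, m; 0 = fully home, eye between the fork plates with the holes in line; it stops there and stays where it is left
- bay2 (a point): centre of the floor of the left bay (seen from the robot), 8 mm above the table
- fork2 (a point): centre of the 13 mm vertical hole at the top face of the fork of the left bay, 118 mm above the table; the hole goes through both fork plates (level, 30 x 26 mm, 6 mm thick, 10 mm apart; the spine is on the robot side, no higher than the plates)
- knob2 (a point): top centre of the yellow upright knob (14 mm diameter, 50 mm tall, standing on the bar's top) of the left bay's retaining bar; the bar is steel, 26 mm wide, 6 mm thick, top at 110 mm; its eye with a 13 mm hole lies 45 mm from the knob's axis on the fork side
- bar2 (a joint): how far the left bay's retaining bar is drawn back along the carrier's +x, m; 0 = fully home, eye between the fork plates with the holes in line; it stops there and stays where it is left
There are look-alikes about, which are no part of the job. What is shaped like the full_rack but red or turquoise is not meant.

How it is judged:
On the way:
1. the retaining bar of the full rack is fully home (((horizontal distance between full_rack and bay0 below 0.03 m and value of joint bar0 below 0.005 m) or (horizontal distance between full_rack and bay1 below 0.03 m and value of joint bar1 below 0.005 m) or (horizontal distance between full_rack and bay2 below 0.03 m and value of joint bar2 below 0.005 m))), for 0.1 s.
At the end, for the whole second after the job is handed in: The bar over the full rack is within 5 mm of fully home, the pin stands upright (within 0.12 rad) and still in that bay's fork with its collar within 3 mm of the fork's top face and within 4 mm of the hole's centre, and the other two bars are still drawn back by more than 100 mm (((horizontal distance between full_rack and bay0 below 0.03 m and value of joint bar0 below 0.005 m and horizontal distance between pin_collar and fork0 below 0.004 m and z of pin_collar in the frame of fork0 between -0.003 and 0.003 m and value of joint each of bar1, bar2 above 0.1 m) or (horizontal distance between full_rack and bay1 below 0.03 m and value of joint bar1 below 0.005 m and horizontal distance between pin_collar and fork1 below 0.004 m and z of pin_collar in the frame of fork1 between -0.003 and 0.003 m and value of joint each of bar0, bar2 above 0.1 m) or (horizontal distance between full_rack and bay2 below 0.03 m and value of joint bar2 below 0.005 m and horizontal distance between pin_collar and fork2 below 0.004 m and z of pin_collar in the frame of fork2 between -0.003 and 0.003 m and value of joint each of bar0, bar1 above 0.1 m)) and angle between pin's own z axis and vertical below 0.12 rad and linear speed of pin below 0.02 m/s); the robot touches nothing.
It fails at once if a retaining bar over a rack that is not full is moved by more than 20 mm ((not (horizontal distance between full_rack and bay0 below 0.03 m) and distance of knob0 from where it was at the start of the episode above 0.02 m) or (not (horizontal distance between full_rack and bay1 below 0.03 m) and distance of knob1 from where it was at the start of the episode above 0.02 m) or (not (horizontal distance between full_rack and bay2 below 0.03 m) and distance of knob2 from where it was at the start of the episode above 0.02 m)).
It fails at once if a rack is shifted by more than 15 mm or tipped by more than 0.2 rad (distance of any of full_rack, part_rack, sparse_rack from where it was at the start of the episode above 0.015 m or angle between any of full_rack, part_rack, sparse_rack's own z axis and vertical above 0.2 rad).
It also fails if it takes over 61 s, if anything falls off the work surface, if the arm or the gripper's body presses on something with over 40 N, if the wrist force passes 120 N, or if a joint passes its speed limit or range.

ROBOT

A 7-joint arm with a two-finger parallel gripper is mounted at the origin on the work surface. World frame = base frame: x ahead of the robot, y to its left, z up, the work surface at z = 0. Lengths are in m, angles in rad, forces in N, time in s.
With the tool pointing down it reaches from about 0.35 to 0.9 m from the base axis. Payload 8.1 kg.
Tool frame: the origin (TCP) lies at the very end of the fingers, on their centre line; the grasp point (between the pads) lies arm.hold_point_z behind it (arm.hold_point_z is the distance from the TCP to the grasp point, in m); z points along the fingers, y is the line along which they close (so a half turn about z gives the same grasp; the last joint's range is limited). The gripper opens to 92 mm and grips with 3 to 60 N. Pads are 19 mm wide; open, the fingers measure 130 mm over their backs; the gripper's body (75 mm by 190 mm) begins 47 mm behind the grasp point.
Start: joints at [1.085, 0.434, 0.025, 1.573, -0.012, 1.134, -0.075], TCP at [0.233, -0.58, 0.227] pointing down, gripper open.
Joint ranges: [-2.62, 2.62], [-0.44, 2.09], [-1.27, 1.32], [0.08, 2.57], [-1.32, 4.46], [0.12, 2], [-2.74, 2.74]. Speed limits (rad/s): [2.22, 2.22, 3.01, 3.01, 3.14, 3.14, 3.14].

INTERFACE

Orientations are given as a rotation vector (axis times angle).
In Python, from cell import arm, vision, job, cut_out gives the robot as it stands. The module is installed in compiled form; this text tells all that it offers.
- The arm moves only by the tool play_rows, never from a script. Its argument "increments" is text: rows parted by semicolons, each of 5 numbers parted by spaces: the shift along the tool's x, y, z in cm, then the turn about the tool's z in degrees, then the opening, from -1 (shut) to 1 (fully open), so that 0 is half open. A call has 1 to 5 rows; each row shifts and turns the commanded pose from where the row before left it, along the tool's axes as they then stand; what a row does not reach is not made up. A row lasts 1/12 s, in which the tool goes at most 41.7 mm and 7.16 degrees, less where a joint would pass 70% of its speed; a pose out of reach is approached as far as the arm can. A call is refused whole if a number of a shift passes 4.17 or a number of a turn 7.16, either way. A call with a gripper value outside its range is refused whole. The fingers move at their own pace and stop on an object; "grip_force" is the grip in N (left out, the last holds). Time passes only in rows, so rows that do not move let the fingers close. It gives the time, the measured TCP pose, the force, the opening and the grip force at its end, in the units of the state.
- arm.observe(): the state, without advancing time (a new reading comes with each control period).
- vision.get_image(name): name is "scene" or "side" or "wrist"; returns a dict with "frame" (420x560x3 uint8, red, green, blue), "z_map" (420x560 float32, m along the optical axis (not along the pixel's ray), 0 where there is no reading), "mtx" (3x3 intrinsics, pixels), "cam_to_world" (4x4, takes a point from camera to world coordinates). Camera axes: x right, y up, looking along -z (the intrinsics and any distortion apply to the point x, -y, -z); pixel columns grow to the right and rows downward; lengths in m; the calibration is good to about 2 mm. A picture is of the moment at which its call begins.
- job.sign_off(): hands the job in; it is judged then, once.
Trained networks look in a picture, given as the dict that the camera call returned (one of the last four; its "shot" number tells which), for a name from the list of things; names that differ only in an ending like _2 or _b are one class to them, and where a whole thing is asked for, a point or a joint stands for the part that bears it (a point fixed in the world has none). Each returns a list of dicts, best first, with "confidence" (0 to 1); they miss things now and then, are a little off and sometimes report something else, mostly with a low value. They report only what shows in the picture. A call takes as long as a camera call. They do not tell look-alikes from the thing itself.
- cut_out(query, picture): "mask" (420x560 bool, what is visible of it) and "point" ([row, column] in pixels, amid what is visible of it).
The state is a dict: "clock": time; "joints": joint angles; "dq": joint speeds; "joint_efforts": joint torques, N m; "position": TCP position; "ee_rot": TCP orientation; "force": force on the tool from outside, world axes, zero at the start; "ft_torque": the same for the moment, N m; "width": opening from 0.0 (shut) to 1.0 (fully open); "gripper_force": force on a finger pad.
Only numpy, scipy, OpenCV 4.12 (cv2) and the standard library are available. Lean on these libraries where they do the work, as an engineer would, in place of code of your own. Each camera call takes 0.05 s, during which the arm holds its last target. There are 200 camera calls.

## Working session

There is one attempt and no reset: what is moved stays moved. The work goes in short steps, Python scripts to look and compute and a tool call to move; the robot and the scene stay as the last step left them, time stands still between calls to the robot, and variables do not carry over. Pictures are saved under pics/ and viewed, at most 10 in all, crops included, and the job is handed in when it is done.

Besides the shell and the picture viewer there is one more tool, called after "Call:" as name(argument=value, ...) on one line, values as JSON. play_rows: Moves the arm, as the interface text tells. Its arguments: {"type":"object","properties":{"increments":{"type":"string"},"grip_force":{"type":"number"}},"required":["increments"]}

```bash
mkdir -p pics; cat > h.py <<'E'
import numpy as np, cv2
from cell import arm, vision, job, cut_out
def pts(im):
    z=im["z_map"]; K=im["mtx"]; v,u=np.mgrid[:z.shape[0],:z.shape[1]]
    x=(u-K[0,2])/K[0,0]*z; y=(v-K[1,2])/K[1,1]*z
    P=np.stack([x,-y,-z,np.ones_like(z)],-1)@im["cam_to_world"].T
    P=P[...,:3]; P[z==0]=np.nan; return P
def save(im,n): cv2.imwrite(n,im["frame"][...,::-1])
E
python3 - <<'E'
from h import *
s=arm.observe(); print(s["clock"],s["position"],s["ee_rot"],s["width"],arm.hold_point_z)
a=vision.get_image("scene"); b=vision.get_image("side"); 
cv2.imwrite("pics/a.png",cv2.resize(np.vstack([a["frame"],b["frame"]]),(400,600))[...,::-1]); save(a,"pics/s.png"); save(b,"pics/d.png")
for n,im in(("scene",a),("side",b)):
  P=pts(im); print(n,im["mtx"][0,0],im["cam_to_world"][:3,3])
  for q in["full_rack","pin","pin_stand","knob0","carrier","fork0"]:
    try:
      for r in cut_out(q,im)[:5]:
        m=r["mask"]; print(q,round(r["confidence"],2),np.round(r["point"]),m.sum(),np.nanmedian(P[m],0).round(3),np.nanmax(P[m][:,2]).round(3))
    except Exception as e: print(q,e)
E
```

```text
0.0 [ 0.23320018 -0.57930619  0.22594701] [-3.08274990e+00 -5.97246646e-01  7.18894439e-04] 0.9988292574965838 0.0188
scene 421.1863511149096 [0.75895289 0.53716945 0.75102501]
full_rack 0.95 [217. 184.] 1442 [ 0.548 -0.118  0.069] 0.11
full_rack 0.88 [137. 278.] 1133 [ 0.188 -0.273  0.054] 0.09
full_rack 0.8 [159. 228.] 1150 [ 0.36  -0.27   0.055] 0.09
pin 0.61 [363. 386.] 249 [0.431 0.378 0.065] 0.084
pin 0.28 [271. 202.] 15270 [0.607 0.007 0.02 ] 0.162
pin_stand 0.58 [375. 375.] 1380 [0.438 0.384 0.043] 0.082
knob0 0.92 [259. 147.] 1300 [ 0.676 -0.022  0.109] 0.161
knob0 0.85 [222. 124.] 1057 [ 0.675 -0.132  0.109] 0.161
knob0 0.68 [299. 168.] 1495 [0.674 0.087 0.109] 0.162
carrier 0.68 [271. 203.] 15375 [0.607 0.003 0.019] 0.162
fork0 0.8 [270. 204.] 14697 [0.608 0.019 0.02 ] 0.162
side 436.30789601752133 [-0.01147958  0.58989963  0.84614816]
full_rack 0.81 [201. 401.] 1244 [ 0.173 -0.269  0.053] 0.298
full_rack 0.72 [182. 345.] 1281 [ 0.344 -0.272  0.053] 0.089
full_rack 0.67 [180. 258.] 1089 [ 0.53  -0.12   0.064] 0.119
full_rack 0.29 [219. 226.] 8892 [0.501 0.007 0.021] 0.161
pin 0.72 [344. 158.] 214 [0.42  0.378 0.062] 0.085
pin 0.62 [151. 225.] 532 [ 0.662 -0.133  0.108] 0.16
pin_stand 0.87 [358. 163.] 868 [0.408 0.386 0.042] 0.048
knob0 0.87 [194. 170.] 635 [0.651 0.085 0.109] 0.161
knob0 0.79 [169. 196.] 601 [ 0.661 -0.024  0.108] 0.16
knob0 0.58 [145. 223.] 457 [ 0.662 -0.133  0.108] 0.16
knob0 0.25 [223. 226.] 8766 [ 0.498 -0.001  0.021] 0.161
carrier 0.98 [220. 225.] 9127 [0.502 0.005 0.02 ] 0.161
carrier 0.3 [344. 155.] 171 [0.419 0.378 0.067] 0.085
fork0 0.82 [220. 223.] 9143 [ 0.51  -0.     0.021] 0.161
```

View pics/s.png

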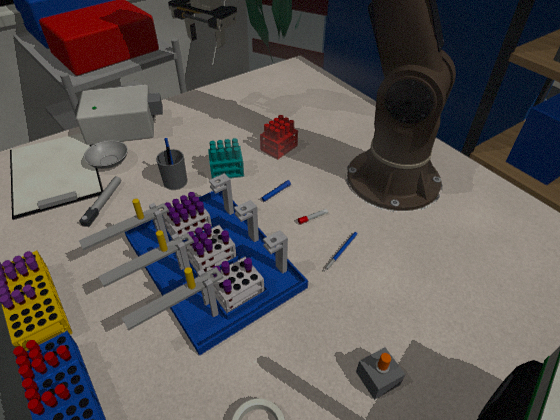

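View pics/d.png

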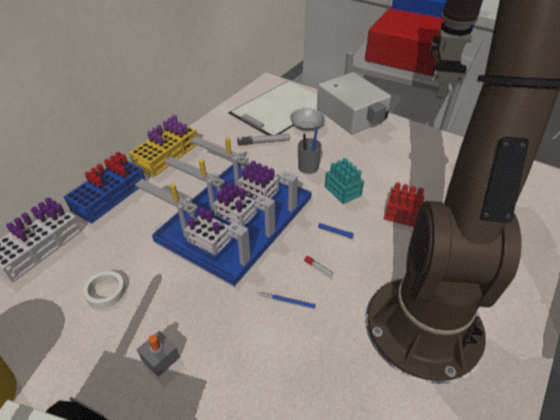

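```bash
python3 - <<'E'
from h import *
from scipy.spatial.transform import Rotation as R
a=vision.get_image("scene"); b=vision.get_image("side")
ca=cv2.resize(a["frame"][165:335,70:320],(800,544),interpolation=cv2.INTER_CUBIC); cv2.imwrite("pics/c.png",ca[...,::-1])
print(R.from_rotvec(arm.observe()["ee_rot"]).as_matrix().round(3))
for n,im in(("scene",a),("side",b)):
  P=pts(im); hsv=cv2.cvtColor(im["frame"],cv2.COLOR_RGB2HSV)
  yel=(abs(hsv[...,0].astype(int)-25)<8)&(hsv[...,1]>130)
  X,Y,Z=P[...,0],P[...,1],P[...,2]
  reg=(X>.35)&(X<.8)&(Y>-.25)&(Y<.2)
  def comps(m,tag,mn=5):
    k,l,st,_=cv2.connectedComponentsWithStats(m.astype(np.uint8))
    for i in range(1,k):
      if st[i,4]>=mn:
        Q=P[l==i]; print(n,tag,st[i],"med",np.median(Q,0).round(4),"min",Q.min(0).round(3),"max",Q.max(0).round(3))
  comps(reg&(Z>.15)&(Z<.17),"knobtop"); comps(reg&(Z>.13)&(Z<.17),"knob")
  comps(reg&(Z>.1145)&(Z<.1225),"forktop",12)
  comps((X>.35)&(X<.5)&(Y>.3)&(Y<.45)&(Z>.06),"pin")
  comps((X>.35)&(X<.5)&(Y>.3)&(Y<.45)&(Z>.075),"pintop")
  comps((X>.35)&(X<.5)&(Y>.3)&(Y<.45)&(abs(Z-.045)<.003),"standtop")
  # carrier blue rim yaw
  m=reg&(hsv[...,0]>100)&(hsv[...,0]<125)&(hsv[...,1]>150)&(Z>0.004)&(Z<.03)
  k,l,st,_=cv2.connectedComponentsWithStats(m.astype(np.uint8)); 
  m=l==1+st[1:,4].argmax()
  print(cv2.minAreaRect(P[m][:,:2].astype(np.float32)))
E
```

```text
[[ 0.928  0.373  0.   ]
 [ 0.373 -0.928 -0.   ]
 [ 0.     0.    -1.   ]]
scene knobtop [132 199   8   7  45] med [ 0.6419 -0.1325  0.1576] min [ 0.635 -0.142  0.15 ] max [ 0.648 -0.128  0.162]
scene knobtop [156 231   8   8  53] med [ 0.6383 -0.0226  0.1579] min [ 0.631 -0.031  0.151] max [ 0.644 -0.018  0.161]
scene knobtop [184 267   9  10  62] med [0.6332 0.0868 0.1583] min [0.626 0.078 0.15 ] max [0.639 0.092 0.162]
scene knob [132 199  10  15  96] med [ 0.6426 -0.1316  0.1489] min [ 0.635 -0.142  0.13 ] max [ 0.649 -0.127  0.162]
scene knob [156 231  10  15 105] med [ 0.6384 -0.0214  0.1505] min [ 0.631 -0.031  0.13 ] max [ 0.644 -0.018  0.161]
scene knob [184 267  10  16 115] med [0.6333 0.088  0.1513] min [0.626 0.078 0.131] max [0.639 0.092 0.162]
scene forktop [209 174  22  14 150] med [ 0.4484 -0.1381  0.1173] min [ 0.427 -0.154  0.115] max [ 0.471 -0.125  0.12 ]
scene forktop [234 200  23  16 172] med [ 0.446  -0.0284  0.1174] min [ 0.426 -0.044  0.115] max [ 0.469 -0.015  0.121]
scene forktop [149 203   7   5  21] med [ 0.6097 -0.1495  0.1165] min [ 0.603 -0.156  0.115] m
[... 2494 characters left out ...]
min [0.623 0.079 0.115] max [0.631 0.091 0.121]
side forktop [177 204   6   5  16] med [0.6033 0.0988 0.1154] min [0.596 0.092 0.115] max [0.608 0.102 0.118]
side forktop [227 222  21  15 134] med [0.4406 0.0809 0.1165] min [0.422 0.067 0.115] max [0.464 0.096 0.12 ]
side pin [148 335  11  14 112] med [0.4209 0.3779 0.0798] min [0.415 0.367 0.061] max [0.433 0.385 0.085]
side pintop [148 335  10  10  75] med [0.4231 0.3765 0.0808] min [0.415 0.367 0.075] max [0.433 0.384 0.085]
side standtop [136 331  41  36 519] med [0.4178 0.3821 0.044 ] min [0.394 0.345 0.042] max [0.457 0.407 0.048]
((0.5389785170555115, 0.03453642874956131), (0.2605549991130829, 0.23943039774894714), 1.0600306987762451)
```

View pics/c.png

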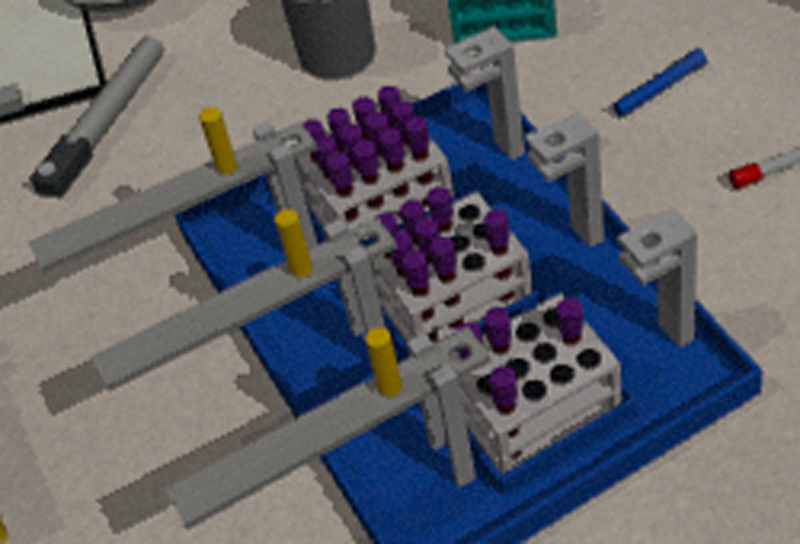

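The full rack is the right bay one: scene (187,212) has 12 purple caps. The middle rack at (212,245) has 8 and the left one at (240,285) has 4. The turquoise (226,158) and red (279,137) racks are look-alikes. The right bay's knob is at about (0.640, -0.135), so I'm moving there now.

Call:
play_rows(increments="3 -1.45 -0.8 0 1;3 -1.45 -0.8 0 1;3 -1.45 -0.8 0 1;3 -1.45 -0.8 0 1;3 -1.45 -0.8 0 1")

```text
clock: 1.22
position: [0.3463, -0.4553, 0.2673]
ee_rot: [3.084, 0.597, 0.0]
force: [1.2, -1.2, 0.3]
width: 1.005
gripper_force: 0.0
```

Call:
play_rows(increments="3 -1.45 -0.4 0 1;3 -1.45 -0.4 0 1;3 -1.45 -0.4 0 1;3 -1.45 0 0 1;3 -1.45 0 0 1")

```text
clock: 1.63
position: [0.4586, -0.332, 0.2793]
ee_rot: [3.083, 0.597, 0.001]
force: [0.8, -0.4, -0.2]
width: 1.003
gripper_force: 0.0
```

Call:
play_rows(increments="3 -1.45 0 0 1;3 -1.45 0 0 1;3 -1.45 0 0 1;3 -1.45 0 0 1;3 -1.45 0 0 1")

```text
clock: 2.05
position: [0.5705, -0.2087, 0.2789]
ee_rot: [3.084, 0.597, 0.0]
force: [0.3, -0.3, 0.4]
width: 0.998
gripper_force: 0.0
```

Call:
play_rows(increments="0 0 0 -6.94 1;0 0 0 -6.94 1;0 0 0 -6.94 1;0 0 0 -6.94 1;0 0 0 -6.94 1")

```text
clock: 2.47
position: [0.5697, -0.2099, 0.2787]
ee_rot: [2.761, 1.499, -0.0]
force: [-0.2, -0.7, -0.4]
width: 0.999
gripper_force: 0.0
```

Call:
play_rows(increments="0 0 0 -6.94 1;0 0 0 -6.94 1;0 0 0 -6.94 1;0 0 0 -6.94 1;0 0 0 -6.94 1")

```text
clock: 2.88
position: [0.5696, -0.21, 0.2788]
ee_rot: [2.189, 2.253, -0.0]
force: [0.4, 0.2, 0.0]
width: 1.003
gripper_force: 0.0
```

```bash
cat > st.py <<'E'
from h import *
from scipy.spatial.transform import Rotation as R
def st():
  s=arm.observe(); M=R.from_rotvec(s["ee_rot"]).as_matrix(); p=np.array(s["position"])
  print("t",round(s["clock"],2),"pos",p.round(4),"yaw",np.degrees(np.arctan2(M[1,0],M[0,0])).round(2),"zax",M[:,2].round(3),"w",round(s["width"],3),"F",np.round(s["force"],1),"g",s["gripper_force"],"q",np.round(s["joints"],2)); return p,M
def to(p,M,t): print("delta tool cm",((np.array(t)-p)@M*100).round(2))
E
python3 - <<'E'
from st import *
p,M=st(); to(p,M,[.640,-.135,.25])
im=vision.get_image("wrist"); save(im,"pics/w.png"); P=pts(im); print(im["cam_to_world"][:3,3])
for q in("knob0","fork0"):
  for r in cut_out(q,im)[:4]:
    Q=P[r["mask"]]; T=Q[Q[:,2]>.15]; print(q,r["confidence"],r["point"],len(T),Q.min(0) if len(Q) else 0)
    if len(T): print(T.min(0).round(4),T.max(0).round(4),T.mean(0).round(4))
E
```

```text
t 2.88 pos [ 0.5696 -0.21    0.2788] yaw 91.66 zax [ 0. -0. -1.] w 1.003 F [0.4 0.2 0. ] g 0.0 q [ 0.54  0.4  -0.4   1.52  0.16  1.25  0.15]
delta tool cm [7.3  7.25 2.88]
[ 0.56692436 -0.13146504  0.43641909]
knob0 0.83 [120.1, 393.1] 244 [nan nan nan]
[ 0.6332 -0.1442  0.1501] [ 0.6469 -0.1303  0.1615] [ 0.6393 -0.1371  0.1588]
knob0 0.65 [4.1, 410.7] 0 [nan nan nan]
fork0 0.83 [88.4, 296.9] 244 [nan nan nan]
[ 0.6332 -0.1442  0.1501] [ 0.6469 -0.1303  0.1615] [ 0.6393 -0.1371  0.1588]
```

View pics/w.png

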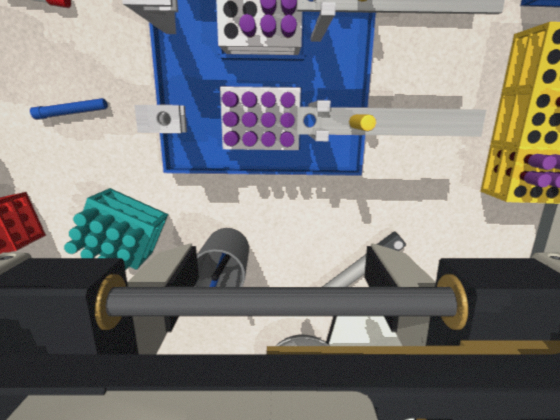

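The wrist view shows the right bay's knob at (362,122), its fork hole at (164,118) and the bar's eye at (310,121). I'll go over the knob and then down.

Call:
play_rows(increments="2.36 2.42 0 0 1;2.36 2.42 0 0 1;2.36 2.42 0 0 1;0 0 2 0 1;0 0 3 0 1")

```text
clock: 3.45
position: [0.6438, -0.1343, 0.2309]
ee_rot: [2.194, 2.243, 0.008]
force: [0.1, -0.9, 0.5]
width: 1.001
gripper_force: 0.0
```

```bash
python3 - <<'E'
from st import *
p,M=st(); to(p,M,[.640,-.1372,.127])
E
```

```text
t 3.45 pos [ 0.6438 -0.1343  0.2309] yaw 91.28 zax [ 0.006  0.001 -1.   ] w 1.001 F [ 0.1 -0.9  0.5] g 0.0 q [ 0.38  0.52 -0.4   1.46  0.21  1.2  -0.03]
delta tool cm [-0.29 -0.45 10.39]
```

Call:
play_rows(increments="0 -0.2 2.5 0 1;0 0 2.5 0 1;0 0 2 0 1;0 0 0 0 1;0 0 0 0 1")

```text
clock: 3.87
position: [0.6381, -0.1375, 0.1582]
ee_rot: [-2.198, -2.243, 0.002]
force: [0.3, 0.2, -0.0]
width: 0.997
gripper_force: 0.0
```

```bash
python3 - <<'E'
from st import *
p,M=st(); to(p,M,[.640,-.1372,.127])
E
```

```text
t 3.87 pos [ 0.6381 -0.1375  0.1582] yaw 91.17 zax [-0.002  0.    -1.   ] w 0.997 F [ 0.3  0.2 -0. ] g 0.0 q [ 0.38  0.57 -0.39  1.55  0.24  1.06 -0.05]
delta tool cm [0.03 0.2  3.12]
```

Call:
play_rows(increments="0 0.2 1.5 0 1;0 0 1.5 0 1;0 0 0 0 1;0 0 0 0 -1;0 0 0 0 -1", grip_force=25)

```text
clock: 4.28
position: [0.6416, -0.1376, 0.1306]
ee_rot: [2.195, 2.245, 0.002]
force: [-0.4, 0.2, 0.4]
width: 0.901
gripper_force: 0.0
```

Call:
play_rows(increments="0 0 0 0 -1;0 0 0 0 -1;0 0 0 0 -1;0 0 0 0 -1;0 0 0 0 -1")

```text
clock: 4.7
position: [0.6407, -0.1375, 0.129]
ee_rot: [2.196, 2.247, 0.0]
force: [0.1, 1.2, -0.4]
width: 0.542
gripper_force: 0.0
```

```bash
python3 - <<'E'
from st import *
p,M=st()
E
```

```text
t 4.7 pos [ 0.6407 -0.1375  0.129 ] yaw 91.32 zax [ 0. -0. -1.] w 0.542 F [ 0.1  1.2 -0.4] g 0.0 q [ 0.38  0.6  -0.38  1.58  0.25  1.01 -0.06]
```

Call:
play_rows(increments="0 0 0 0 -1;0 0 0 0 -1;0 0 0 0 -1;0 0 0 0 -1;0 0 0 0 -1")

```text
clock: 5.12
position: [0.6406, -0.1375, 0.1287]
ee_rot: [2.196, 2.247, -0.0]
force: [0.9, 0.2, -0.1]
width: 0.179
gripper_force: 0.0
```

Call:
play_rows(increments="0 0 0 0 -1;0 0 0 0 -1;0 0 0 0 -1")

```text
clock: 5.37
position: [0.6407, -0.1375, 0.1287]
ee_rot: [2.195, 2.247, 0.0]
force: [0.0, 0.7, -0.5]
width: 0.148
gripper_force: 25.0
```

```bash
python3 - <<'E'
from st import *
p,M=st()
im=vision.get_image("wrist"); P=pts(im); cv2.imwrite("pics/w2.png",cv2.resize(im["frame"][:260],(800,371))[...,::-1])
print(im["cam_to_world"][:3,3],[ (r["confidence"],r["point"]) for r in cut_out("fork0",im)[:3]])
E
```

```text
t 5.37 pos [ 0.6407 -0.1375  0.1287] yaw 91.33 zax [ 0. -0. -1.] w 0.148 F [ 0.   0.7 -0.5] g 24.99988317489624 q [ 0.38  0.6  -0.38  1.58  0.25  1.01 -0.06]
[ 0.63840071 -0.05892128  0.28637095] [(0.76, [127.3, 249.4])]
```

View pics/w2.png

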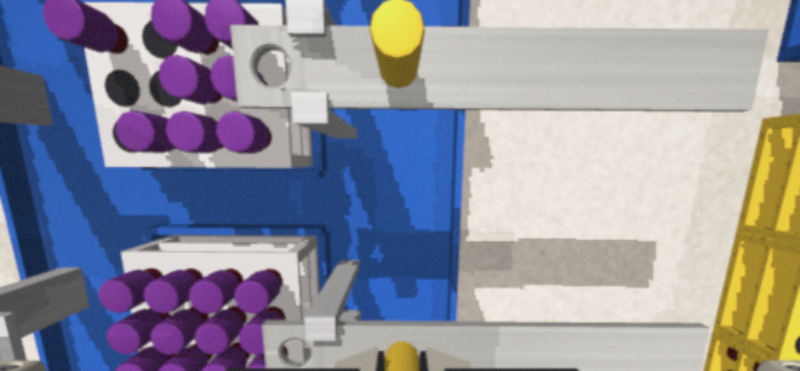

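The knob at (397,355) in the wrist view is held, 13.6 mm wide. Pulling it home.

Call:
play_rows(increments="0 -0.8 0 0 -1;0 -1.5 0 0 -1;0 -1.5 0 0 -1;0 -1.5 0 0 -1;0 -1.5 0 0 -1", grip_force=35)

```text
clock: 5.88
position: [0.5719, -0.1387, 0.1287]
ee_rot: [2.195, 2.247, 0.001]
force: [3.6, 0.8, -2.6]
width: 0.144
gripper_force: 35.0
```

Call:
play_rows(increments="0 -1.5 0 0 -1;0 -1.5 0 0 -1;0 -1.2 0 0 -1;0 -0.5 0 0 -1;0 0 0 0 -1")

```text
clock: 6.3
position: [0.5238, -0.1395, 0.1286]
ee_rot: [-2.194, -2.246, 0.001]
force: [-2.0, 3.2, -1.8]
width: 0.143
gripper_force: 35.0
```

```bash
python3 - <<'E'
from st import *
p,M=st()
a=vision.get_image("scene"); P=pts(a)
cv2.imwrite("pics/a2.png",cv2.resize(a["frame"][150:270,130:290],(800,600),interpolation=cv2.INTER_CUBIC)[...,::-1])
E
```

```text
t 6.3 pos [ 0.5238 -0.1395  0.1286] yaw 91.34 zax [-0.002  0.001 -1.   ] w 0.143 F [-2.   3.2 -1.8] g 34.99938726425171 q [ 0.47  0.45 -0.42  1.87  0.23  0.88 -0.03]
```

View pics/a2.png

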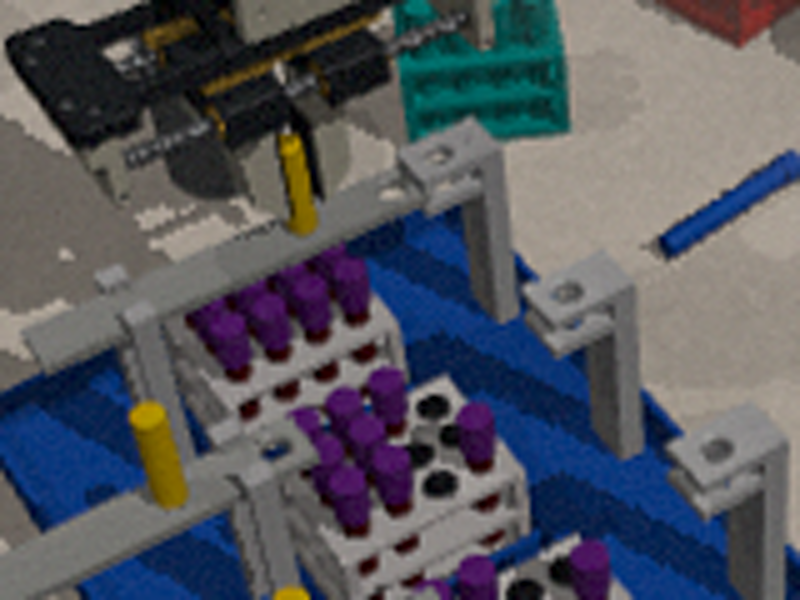

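The scene crop shows the bar's eye at (400,190) just entering the fork at (450,165), so I'm continuing gently.

Call:
play_rows(increments="0 -0.4 0 0 -1;0 -0.4 0 0 -1;0 -0.4 0 0 -1;0 -0.3 0 0 -1;0 0 0 0 -1")

```text
clock: 6.77
position: [0.5107, -0.1397, 0.1286]
ee_rot: [-2.194, -2.247, -0.001]
force: [-0.2, 5.5, -1.3]
width: 0.143
gripper_force: 35.0
```

Call:
play_rows(increments="0 -0.3 0 0 -1;0 -0.3 0 0 -1;0 -0.2 0 0 -1;0 -0.2 0 0 -1;0 0 0 0 -1")

```text
clock: 7.18
position: [0.501, -0.1399, 0.1286]
ee_rot: [-2.194, -2.248, -0.001]
force: [0.6, 5.1, -2.4]
width: 0.143
gripper_force: 35.0
```

Call:
play_rows(increments="0.05 -0.2 0 0 -1;0 -0.2 0 0 -1;0 -0.2 0 0 -1;0 -0.2 0 0 -1;0 0 0 0 -1")

```text
clock: 7.6
position: [0.4989, -0.1399, 0.1289]
ee_rot: [2.189, 2.243, 0.014]
force: [26.5, 3.3, -29.1]
width: 0.145
gripper_force: 35.0
```

```bash
python3 - <<'E'
from st import *
p,M=st()
E
```

```text
t 7.6 pos [ 0.4989 -0.1399  0.1289] yaw 91.41 zax [ 0.012  0.001 -1.   ] w 0.145 F [ 26.5   3.3 -29.1] g 34.9701064825058 q [ 0.5   0.41 -0.43  1.93  0.22  0.84 -0.02]
```

Force rose to 26 N at x≈0.499, so the bar is at its stop. I'll relax, open and lift.

Call:
play_rows(increments="0 0.3 0 0 -1;0 0.3 0 0 -1;0 0 0 0 -1;0 0 0 0 -0.2;0 0 0 0 -0.2")

```text
clock: 8.02
position: [0.4984, -0.1413, 0.1289]
ee_rot: [2.196, 2.246, -0.002]
force: [0.2, 0.5, 0.5]
width: 0.245
gripper_force: 0.0
```

Call:
play_rows(increments="0 0 0 0 -0.2;0 0 0 0 -0.2;0 0 0 0 -0.2;0 0 -1 0 -0.2;0 0 -3 0 -0.2")

```text
clock: 8.43
position: [0.496, -0.1402, 0.1665]
ee_rot: [-2.192, -2.243, 0.005]
force: [1.4, -0.9, 0.1]
width: 0.402
gripper_force: 0.0
```

Call:
play_rows(increments="0 0 -3 0 0;0 0 -3 0 0;0 0 -3 0 0;0 -1.5 0 0 0;0 0 0 0 0")

```text
clock: 8.85
position: [0.483, -0.1409, 0.2613]
ee_rot: [2.194, 2.244, 0.001]
force: [-0.3, -0.3, -1.1]
width: 0.499
gripper_force: 0.0
```

Call:
play_rows(increments="-2 -1 0 0 0;-2 0 0 0 0;-2 0 0 0 0;-1.7 0 0 0 0;0 0 0 0 0")

```text
clock: 9.27
position: [0.4745, -0.2219, 0.258]
ee_rot: [-2.201, -2.241, 0.003]
force: [-0.2, -1.0, -0.6]
width: 0.5
gripper_force: 0.0
```

```bash
python3 - <<'E'
from st import *
p,M=st()
im=vision.get_image("wrist"); P=pts(im); save(im,"pics/w3.png"); np.savez("w3.npz",K=im["mtx"],T=im["cam_to_world"],z=im["z_map"],f=im["frame"])
Z=P[...,2];m=(abs(Z-.118)<.004)&(abs(P[...,1]+.14)<.03)&(P[...,0]<.5); print(P[m].min(0),P[m].max(0),np.median(P[m],0))
for r in cut_out("knob0",im)[:4]:
    Q=P[r["mask"]]; T=Q[Q[:,2]>.152]; print(r["confidence"],r["point"],len(T),(T.min(0)+T.max(0)).round(4)/2 if len(T) else 0)
E
```

```text
t 9.27 pos [ 0.4745 -0.2219  0.258 ] yaw 91.05 zax [-0.002 -0.001 -1.   ] w 0.5 F [-0.2 -1.  -0.6] g 0.0 q [ 0.66  0.28 -0.41  1.75  0.12  1.14  0.23]
[ 0.42620008 -0.15321136  0.11460471] [ 0.49520652 -0.12764817  0.12045658] [ 0.44500448 -0.14001529  0.11766591]
0.87 [107.4, 360.0] 269 [ 0.49845 -0.13945  0.1569 ]
0.34 [21.6, 352.4] 0 0
```

View pics/w3.png

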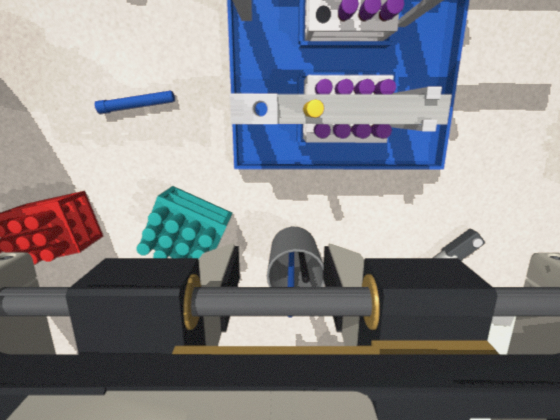

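The bar is home: the eye and fork holes line up, with blue floor visible through the hole at (260,107). I'll cross to the pin.

Call:
play_rows(increments="2 -0.2 0 0 0;3.3 -0.2 0 0 0;3.3 -0.2 0 0 0;3.3 -0.2 0 0 0;3.3 -0.2 0 0 0")

```text
clock: 9.78
position: [0.4612, -0.0634, 0.2586]
ee_rot: [-2.194, -2.248, 0.0]
force: [1.0, 0.6, -0.3]
width: 0.503
gripper_force: 0.0
```

Call:
play_rows(increments="3.3 -0.2 0 0 0;3.3 -0.2 0 0 0;3.3 -0.2 0 0 0;3.3 -0.2 0 0 0;3.3 -0.2 0 0 0")

```text
clock: 10.2
position: [0.4469, 0.1012, 0.2588]
ee_rot: [-2.194, -2.249, 0.0]
force: [0.0, 0.0, 0.2]
width: 0.5
gripper_force: 0.0
```

Call:
play_rows(increments="3.3 -0.2 0 0 0;3.3 -0.2 0 0 0;3.3 -0.2 0 0 0;3.3 -0.2 0 0 0;3.3 -0.2 0 0 0")

```text
clock: 10.62
position: [0.4327, 0.2657, 0.2587]
ee_rot: [-2.194, -2.249, 0.0]
force: [1.2, 1.1, -0.9]
width: 0.501
gripper_force: 0.0
```

Call:
play_rows(increments="3.3 -0.2 0 0 0;3.3 -0.2 0 0 0;2 -0.2 0 0 0;0 0 0 0 0;0 0 0 -6.94 0")

```text
clock: 11.03
position: [0.4243, 0.3513, 0.2585]
ee_rot: [-2.052, -2.378, 0.001]
force: [0.1, -0.7, -0.2]
width: 0.502
gripper_force: 0.0
```

Call:
play_rows(increments="0 0 0 -6.94 0;0 0 0 -6.94 0;0 0 0 -6.94 0;0 0 0 -6.94 0;0 0 0 -6.94 0")

```text
clock: 11.45
position: [0.4255, 0.3489, 0.2586]
ee_rot: [-1.244, -2.885, 0.001]
force: [0.1, 0.2, -0.3]
width: 0.5
gripper_force: 0.0
```

Call:
play_rows(increments="0 0 0 -6.94 0;0 0 0 -6.94 0;0 0 0 -6.94 0;0 0 0 -6.94 0;0 0 0 -6.94 0")

```text
clock: 11.87
position: [0.4256, 0.3489, 0.2587]
ee_rot: [-0.327, -3.125, 0.001]
force: [-0.5, 0.3, -0.2]
width: 0.499
gripper_force: 0.0
```

Call:
play_rows(increments="0 0 0 -6.94 0;0 0 0 -6.94 0;0 0 0 0 0;0 0 0 0 0")

```text
clock: 12.2
position: [0.4258, 0.3489, 0.2585]
ee_rot: [0.037, -3.141, 0.0]
force: [0.3, -0.5, 0.4]
width: 0.5
gripper_force: 0.0
```

```bash
cat > v.py <<'E'
from st import *
def plane(T,K,u,v,z):
  d=T[:3,:3]@np.array([(u-K[0,2])/K[0,0],-(v-K[1,2])/K[1,1],-1]); o=T[:3,3]; return o+d*(z-o[2])/d[2]
E
python3 - <<'E'
from v import *
p,M=st()
d=np.load("w3.npz"); f=d["f"].astype(int); B=f[95:120,248:274]; m=(B[...,2]-B[...,0]>30)|(B.sum(-1)<250)
v,u=np.nonzero(m); print("hole px",len(v),u.mean()+248,v.mean()+95,plane(d["T"],d["K"],u.mean()+248,v.mean()+95,.118).round(4))
im=vision.get_image("wrist"); P=pts(im); save(im,"pics/w4.png")
for q in("pin","pin_stand"):
  for r in cut_out(q,im)[:3]:
    Q=P[r["mask"]]; Q=Q[~np.isnan(Q[:,0])]; T=Q[Q[:,2]>.076]; print(q,r["confidence"],r["point"],len(T),Q.min(0).round(3),Q.max(0).round(3),((T.min(0)+T.max(0))/2).round(4) if len(T) else 0)
m=(abs(P[...,2]-.083)<.006); print(m.sum(),P[m].min(0),P[m].max(0),P[m].mean(0))
E
```

```text
t 12.2 pos [0.4258 0.3489 0.2585] yaw -178.64 zax [-0.001 -0.    -1.   ] w 0.5 F [ 0.3 -0.5  0.4] g 0.0 q [-0.05  0.49 -1.07  1.65  0.45  1.27  0.39]
hole px 152 260.9868421052632 108.65789473684211 [ 0.4548 -0.1402  0.118 ]
pin 0.68 [182.3, 303.4] 212 [0.413 0.363 0.044] [0.435 0.387 0.085] [0.425  0.3745 0.0803]
pin_stand 0.95 [171.4, 298.9] 17 [ 0.394  0.343 -0.002] [0.464 0.412 0.084] [0.4286 0.375  0.0822]
pin_stand 0.74 [244.1, 12.1] 12 [ 0.391 -0.015  0.012] [0.541 0.268 0.327] [0.3911 0.2668 0.3262]
pin_stand 0.53 [197.4, 66.4] 2308 [ 0.401 -0.021 -0.002] [0.717 0.3   0.358] [0.5144 0.1822 0.2169]
2061 [0.24387716 0.06083448 0.07700134] [0.59945484 0.64333342 0.08899969] [0.3900863  0.44278075 0.08311508]
```

View pics/w4.png

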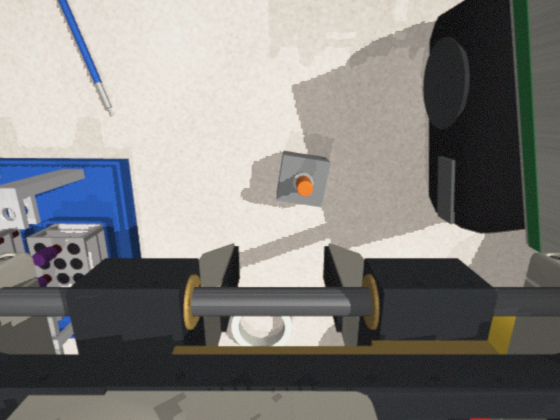

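```bash
python3 - <<'E'
from v import *
p,M=st(); to(p,M,[.4255,.3755,.055])
im=vision.get_image("wrist"); P=pts(im)
for v,u in((80,440),(150,435),(200,445),(60,480),(220,520),(20,535)): print(v,u,P[v,u].round(3))
h=cv2.cvtColor(im["frame"],cv2.COLOR_RGB2HSV); m=(h[...,0]<14)&(h[...,1]>180)&(P[...,2]>.08)&(P[...,2]<.09)&(abs(P[...,1]-.375)<.03)
v,u=np.nonzero(m); print(len(v),u.mean(),v.mean(),plane(im["cam_to_world"],im["mtx"],u.mean(),v.mean(),.083).round(4))
E
```

```text
t 12.35 pos [0.4261 0.3491 0.2587] yaw -178.62 zax [ 0. -0. -1.] w 0.498 F [ 0.   0.  -0.1] g 0.0 q [-0.05  0.49 -1.07  1.65  0.45  1.27  0.39]
delta tool cm [-0.    2.65 20.37]
80 440 [0.311 0.513 0.059]
150 435 [0.385 0.525 0.049]
200 445 [0.435 0.53  0.08 ]
60 480 [0.299 0.521 0.112]
220 520 [0.445 0.589 0.116]
20 535 [0.276 0.538 0.146]
135 303.47407407407405 187.9777777777778 [0.4249 0.3739 0.083 ]
```

The orange grip at (304,186) on the grey stand is the pin, at about (0.425, 0.3745). Descending.

Call:
play_rows(increments="0.1 2.5 2 0 0;0 0 3.5 0 0;0 0 3.5 0 0;0 0 3 0 0;0 0 2 0 0")

```text
clock: 12.82
position: [0.4238, 0.373, 0.1158]
ee_rot: [0.04, -3.14, 0.004]
force: [-0.1, 0.2, -0.3]
width: 0.497
gripper_force: 0.0
```

Call:
play_rows(increments="0 0 2 0 0;0 0 0 0 0;0 0 0 0 0")

```text
clock: 13.07
position: [0.4241, 0.3739, 0.0984]
ee_rot: [0.042, -3.14, 0.002]
force: [0.1, 0.8, 1.1]
width: 0.5
gripper_force: 0.0
```

```bash
python3 - <<'E'
from st import *
p,M=st(); to(p,M,[.425,.3745,.055])
E
```

```text
t 13.07 pos [0.4241 0.3739 0.0984] yaw -178.48 zax [-0.001 -0.001 -1.   ] w 0.5 F [0.1 0.8 1.1] g 0.0 q [-0.19  0.67 -0.94  1.81  0.64  1.    0.21]
delta tool cm [-0.09  0.07  4.34]
```

Call:
play_rows(increments="-0.05 0.05 2 0 0;0 0 2 0 0;0 0 0.3 0 0;0 0 0 0 -1;0 0 0 0 -1", grip_force=20)

```text
clock: 13.48
position: [0.4255, 0.3754, 0.0573]
ee_rot: [-0.042, 3.14, 0.002]
force: [0.5, 0.4, -0.4]
width: 0.401
gripper_force: 0.0
```

Call:
play_rows(increments="0 0 0 0 -1;0 0 0 0 -1;0 0 0 0 -1;0 0 0 0 -1;0 0 0 0 -1")

```text
clock: 13.9
position: [0.4255, 0.3751, 0.0566]
ee_rot: [-0.042, 3.14, 0.001]
force: [0.6, -1.0, 7.0]
width: 0.19
gripper_force: 20.0
```

```bash
python3 - <<'E'
from st import *
p,M=st()
E
```

```text
t 13.9 pos [0.4255 0.3751 0.0566] yaw -178.46 zax [ 0.001  0.001 -1.   ] w 0.19 F [ 0.6 -1.   7. ] g 20.002017617225647 q [-0.22  0.72 -0.89  1.84  0.7   0.93  0.16]
```

Call:
play_rows(increments="0 0 -1 0 -1;0 0 -2 0 -1;0 0 -3 0 -1;0 0 -3.5 0 -1;0 0 -3.5 0 -1", grip_force=40)

```text
clock: 14.32
position: [0.4244, 0.3743, 0.1874]
ee_rot: [0.044, -3.14, 0.001]
force: [1.2, 0.9, -0.7]
width: 0.191
gripper_force: 40.0
```

Call:
play_rows(increments="0 0 -3.5 0 -1;0 0 -2.5 0 -1;0 -1.5 -1 0 -1;-0.1 -2.5 0 0 -1;-0.1 -3.2 0 0 -1")

```text
clock: 14.73
position: [0.4282, 0.3042, 0.2574]
ee_rot: [-0.048, 3.14, 0.004]
force: [1.1, -0.6, -0.6]
width: 0.185
gripper_force: 40.0
```

Call:
play_rows(increments="-0.1 -3.2 0 0 -1;-0.1 -3.2 0 0 -1;-0.1 -3.2 0 0 -1;-0.1 -3.2 0 0 -1;-0.1 -3.2 0 0 -1")

```text
clock: 15.15
position: [0.4378, 0.1415, 0.2562]
ee_rot: [-0.043, 3.141, -0.001]
force: [1.2, -0.3, 0.3]
width: 0.184
gripper_force: 40.0
```

Call:
play_rows(increments="-0.1 -3.2 0 0 -1;-0.1 -3.2 0 0 -1;-0.1 -3.2 0 0 -1;-0.1 -3.2 0 0 -1;-0.1 -3.2 0 0 -1")

```text
clock: 15.57
position: [0.4472, -0.0182, 0.2563]
ee_rot: [-0.043, 3.141, -0.001]
force: [0.9, 1.4, -0.9]
width: 0.19
gripper_force: 40.0
```

Call:
play_rows(increments="-0.1 -3.2 0 0 -1;-0.1 -3 0 0 -1;-0.1 -2 0 0 -1;0 -1 0 0 -1;0 0 0 0 -1")

```text
clock: 15.98
position: [0.4529, -0.1107, 0.2558]
ee_rot: [0.037, -3.141, 0.0]
force: [0.0, 0.3, -0.7]
width: 0.189
gripper_force: 40.0
```

```bash
python3 - <<'E'
from st import *
p,M=st(); to(p,M,[.454,-.1403,.20])
E
```

```text
t 15.98 pos [ 0.4529 -0.1107  0.2558] yaw -178.65 zax [-0. -0. -1.] w 0.189 F [ 0.   0.3 -0.7] g 39.99931275844574 q [ 1.03  0.35 -1.14  1.84  0.34  1.17  1.37]
delta tool cm [-0.04 -2.96  5.58]
```

Call:
play_rows(increments="0 -1.5 0 0 -1;0 -1.45 0 0 -1;0 0 3 0 -1;0 0 2.5 0 -1;0 0 0 0 -1")

```text
clock: 16.4
position: [0.4515, -0.1365, 0.1976]
ee_rot: [0.046, -3.136, -0.003]
force: [-0.5, -0.8, -0.7]
width: 0.189
gripper_force: 40.0
```

```bash
python3 - <<'E'
from v import *
p,M=st(); to(p,M,[.454,-.1403,.18])
tiles=[]
for n in("scene","side"):
  im=vision.get_image(n); P=pts(im); T=im["cam_to_world"]; K=im["mtx"]
  # project fork hole to crop around
  c=np.linalg.inv(T)@np.array([.454,-.14,.15,1]); u=int(K[0,2]+K[0,0]*c[0]/-c[2]); v=int(K[1,2]-K[1,1]*c[1]/-c[2])
  tiles.append(cv2.resize(im["frame"][max(v-40,0):v+40,u-27:u+27],(400,592),interpolation=cv2.INTER_CUBIC)); print(n,u,v)
  m=(abs(P[...,0]-.454)<.03)&(abs(P[...,1]+.14)<.03)&(P[...,2]>.125)&(P[...,2]<.2)
  for z in np.arange(.14,.2,.006):
    q=P[m&(abs(P[...,2]-z)<.003)]
    if len(q): print(round(z,3),len(q),q.min(0)[:2].round(4),q.max(0)[:2].round(4))
cv2.imwrite("pics/f.png",np.hstack(tiles)[...,::-1])
E
```

```text
t 16.4 pos [ 0.4515 -0.1365  0.1976] yaw -178.33 zax [-0.005  0.002 -1.   ] w 0.189 F [-0.5 -0.8 -0.7] g 39.99955773353577 q [ 1.01  0.42 -1.08  1.91  0.42  1.07  1.35]
delta tool cm [-0.25 -0.39  1.76]
scene 215 169
0.146 2 [ 0.4501 -0.1323] [ 0.4531 -0.1317]
0.152 8 [ 0.4496 -0.1359] [ 0.456  -0.1304]
0.158 8 [ 0.4485 -0.1349] [ 0.456  -0.1292]
0.164 9 [ 0.449 -0.135] [ 0.457  -0.1296]
0.17 11 [ 0.448  -0.1357] [ 0.457  -0.1289]
0.176 9 [ 0.4508 -0.1348] [ 0.4558 -0.1278]
0.182 1 [ 0.4567 -0.1321] [ 0.4567 -0.1321]
0.188 35 [ 0.4416 -0.143 ] [ 0.464  -0.1209]
0.194 14 [ 0.4481 -0.1449] [ 0.4631 -0.1222]
side 286 164
0.146 1 [ 0.4493 -0.1327] [ 0.4493 -0.1327]
0.152 5 [ 0.447  -0.1337] [ 0.455 -0.129]
0.158 7 [ 0.4456 -0.1334] [ 0.4546 -0.1296]
0.164 6 [ 0.4466 -0.1335] [ 0.4544 -0.1282]
0.17 10 [ 0.4459 -0.1329] [ 0.4541 -0.1285]
0.176 6 [ 0.447  -0.1331] [ 0.454  -0.1289]
0.182 2 [ 0.4459 -0.1313] [ 0.4523 -0.1276]
0.188 19 [ 0.4396 -0.1353] [ 0.456  -0.1203]
0.194 15 [ 0.4399 -0.1404] [ 0.459  -0.1218]
```

View pics/f.png

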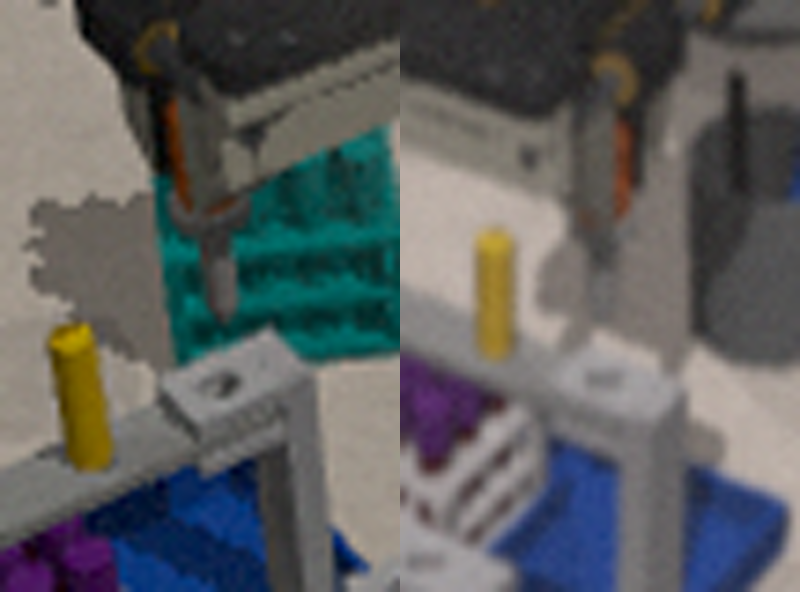

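The crops show the pin held upright with its tip above the fork hole at (220,385) left and (600,380) right. I'll settle lower and compare the tip with the hole in each camera.

Call:
play_rows(increments="0 0 1 0 -1;0 0 1 0 -1;0 0 0 0 -1;0 0 0 0 -1;0 0 0 0 -1")

```text
clock: 16.92
position: [0.4541, -0.1382, 0.1811]
ee_rot: [-0.043, 3.141, -0.0]
force: [0.5, 0.5, -0.9]
width: 0.187
gripper_force: 40.0
```

```bash
cat > rel.py <<'E'
from v import *
p,M=st(); to(p,M,[.454,-.1403,.17])
for n in("scene","side"):
  im=vision.get_image(n); P=pts(im); T=im["cam_to_world"]; K=im["mtx"]
  m=(abs(P[...,0]-p[0])<.01)&(abs(P[...,1]-p[1])<.012)&(P[...,2]>p[2]-.046)&(P[...,2]<p[2]-.02)
  q=P[m]; d=T[:2,3]-p[:2]; d/=np.linalg.norm(d); t=np.array([-d[1],d[0]])
  s=q[:,:2]@t; near=np.percentile(q[:,:2]@d,85)-5e-3
  ax=t*(s.min()+s.max())/2+d*near
  f=im["frame"].astype(int).sum(-1); top=(abs(P[...,2]-.1165)<.0035)&(abs(P[...,0]-.447)<.027)&(abs(P[...,1]+.14)<.017)
  q2=P[top]; rect=cv2.minAreaRect(q2[:,:2].astype(np.float32))
  print(n,len(q),"shank axis",ax.round(4),"wid",(s.max()-s.min()).round(4),"forktop",len(q2),rect,q2.min(0).round(4),q2.max(0).round(4))
E
python3 rel.py
```

```text
t 16.92 pos [ 0.4541 -0.1382  0.1811] yaw -178.44 zax [ 0. -0. -1.] w 0.187 F [ 0.5  0.5 -0.9] g 39.999491572380066 q [ 1.    0.44 -1.07  1.93  0.45  1.03  1.33]
delta tool cm [ 0.02 -0.21  1.11]
scene 40 shank axis [ 0.4546 -0.1367] wid 0.0096 forktop 157 ((0.44895318150520325, -0.1391904503107071), (0.043119147419929504, 0.028841758146882057), 1.5476164817810059) [ 0.4274 -0.1532  0.113 ] [ 0.4708 -0.1242  0.1196]
side 32 shank axis [ 0.4528 -0.1359] wid 0.0078 forktop 114 ((0.44729340076446533, -0.13864652812480927), (0.043602727353572845, 0.03016640804708004), 2.368931770324707) [ 0.4251 -0.1542  0.113 ] [ 0.4688 -0.1234  0.1186]
```

Call:
play_rows(increments="-0.02 -0.23 0 0 -1;0 0 0.5 0 -1;0 0 0.5 0 -1;0 0 0.3 0 -1;0 0 0 0 -1")

```text
clock: 17.43
position: [0.4536, -0.1406, 0.1668]
ee_rot: [0.043, -3.14, -0.001]
force: [-0.8, 0.3, -1.1]
width: 0.185
gripper_force: 40.0
```

Call:
play_rows(increments="0 0 0.3 0 -1;0 0 0.3 0 -1;0 0 0.2 0 -1;0 0 0 0 -1;0 0 0 0 -1")

```text
clock: 17.85
position: [0.4542, -0.1405, 0.1596]
ee_rot: [0.043, -3.141, -0.0]
force: [0.7, -0.6, 0.2]
width: 0.187
gripper_force: 40.0
```

```bash
python3 - <<'E'
from st import *
p,M=st(); to(p,M,[.4542,-.1404,.1296])
E
```

```text
t 17.85 pos [ 0.4542 -0.1405  0.1596] yaw -178.44 zax [-0.  0. -1.] w 0.187 F [ 0.7 -0.6  0.2] g 39.99942362308502 q [ 0.98  0.47 -1.04  1.95  0.48  0.99  1.3 ]
delta tool cm [-0.    0.01  3.  ]
```

The tip is 10 mm into the fork with no contact force. Pushing on down.

Call:
play_rows(increments="0 0 0.5 0 -1;0 0 0.5 0 -1;0 0 0.5 0 -1;0 0 0 0 -1;0 0 0 0 -1")

```text
clock: 18.27
position: [0.4539, -0.1405, 0.1443]
ee_rot: [0.043, -3.141, -0.0]
force: [0.1, -0.1, -0.8]
width: 0.187
gripper_force: 40.0
```

Call:
play_rows(increments="0 0 0.5 0 -1;0 0 0.4 0 -1;0 0 0.3 0 -1;0 0 0 0 -1;0 0 0 0 -1")

```text
clock: 18.68
position: [0.454, -0.1405, 0.1325]
ee_rot: [0.043, -3.141, -0.0]
force: [-0.6, 1.0, -0.5]
width: 0.182
gripper_force: 40.0
```

Call:
play_rows(increments="0 0 0.2 0 -1;0 0 0.1 0 -1;0 0 0.1 0 -1;0 0 0 0 -1;0 0 0 0 -1")

```text
clock: 19.1
position: [0.4544, -0.1406, 0.1296]
ee_rot: [-0.042, 3.141, -0.002]
force: [-4.2, 0.1, 12.5]
width: 0.187
gripper_force: 40.0
```

```bash
python3 - <<'E'
from st import *
p,M=st(); to(p,M,[.4542,-.1404,.1296])
E
```

```text
t 19.1 pos [ 0.4544 -0.1406  0.1296] yaw -178.45 zax [ 0.    -0.001 -1.   ] w 0.187 F [-4.2  0.1 12.5] g 40.003530979156494 q [ 0.94  0.5  -1.01  1.99  0.53  0.94  1.26]
delta tool cm [ 0.02  0.02 -0.  ]
```

The collar is seated: z is as predicted and contact force is 12.5 N. I'll release and retreat.

Call:
play_rows(increments="0 0 -0.1 0 -1;0 0 0 0 -1;0 0 0 0 -0.2;0 0 0 0 -0.2;0 0 0 0 -0.2")

```text
clock: 19.52
position: [0.4542, -0.1406, 0.1296]
ee_rot: [0.042, -3.141, -0.0]
force: [0.1, -0.6, 0.1]
width: 0.352
gripper_force: 0.0
```

Call:
play_rows(increments="0 0 0 0 -0.2;0 0 0 0 -0.2;0 0 0 0 -0.2;0 0 -1 0 -0.2;0 0 -2 0 -0.2")

```text
clock: 19.93
position: [0.4528, -0.1404, 0.159]
ee_rot: [0.043, -3.138, -0.002]
force: [0.5, 0.3, 0.1]
width: 0.398
gripper_force: 0.0
```

Call:
play_rows(increments="0 0 -3 0 -0.2;0 0 -3 0 -0.2;0 -2 -2 0 -0.2;0 -3 0 0 -0.2;0 -3 0 0 -0.2")

```text
clock: 20.35
position: [0.4574, -0.221, 0.2424]
ee_rot: [-0.046, 3.138, -0.004]
force: [0.7, 0.3, -0.4]
width: 0.398
gripper_force: 0.0
```

Call:
play_rows(increments="2 -3 0 0 -0.2;2 -2 0 0 -0.2;0 0 0 0 -0.2;0 0 0 0 -0.2;0 0 0 0 -0.2")

```text
clock: 20.77
position: [0.4181, -0.2711, 0.2404]
ee_rot: [-0.042, 3.14, 0.0]
force: [0.0, 0.9, -0.6]
width: 0.402
gripper_force: 0.0
```

```bash
python3 - <<'E'
from v import *
p,M=st(); tiles=[]
for n in("scene","side"):
  im=vision.get_image(n); P=pts(im); T=im["cam_to_world"]; K=im["mtx"]
  c=np.linalg.inv(T)@np.array([.46,-.1,.12,1]); u=int(K[0,2]+K[0,0]*c[0]/-c[2]); v=int(K[1,2]-K[1,1]*c[1]/-c[2])
  tiles.append(cv2.resize(im["frame"][v-55:v+55,u-40:u+40],(400,550),interpolation=cv2.INTER_CUBIC))
  m=(abs(P[...,0]-.454)<.02)&(abs(P[...,1]+.14)<.02)&(P[...,2]>.145)&(P[...,2]<.18)
  q=P[m]; print(n,len(q),q.min(0).round(4),q.max(0).round(4))
  m=(P[...,0]>.45)&(P[...,0]<.75)&(P[...,1]>-.17)&(P[...,1]<.13)&(P[...,2]>.15)&(P[...,2]<.165)
  for y in(-.137,-.024,.087):
    q=P[m&(abs(P[...,1]-y)<.015)&(P[...,0]>.48)]; print("knob",len(q),np.median(q,0).round(4) if len(q) else 0)
cv2.imwrite("pics/g.png",np.hstack(tiles)[...,::-1])
E
```

```text
t 20.77 pos [ 0.4181 -0.2711  0.2404] yaw -178.45 zax [ 0.001  0.    -1.   ] w 0.402 F [ 0.   0.9 -0.6] g 0.0 q [ 1.29  0.42 -1.09  1.8   0.4   1.17  1.67]
scene 57 [ 0.4449 -0.1452  0.1451] [ 0.4645 -0.1296  0.1578]
knob 39 [ 0.5011 -0.1346  0.1579]
knob 51 [ 0.6383 -0.0232  0.1582]
knob 62 [0.6332 0.0868 0.1585]
side 44 [ 0.444  -0.1454  0.1455] [ 0.4609 -0.1276  0.1582]
knob 24 [ 0.4967 -0.136   0.1572]
knob 27 [ 0.6333 -0.0233  0.1576]
knob 31 [0.6275 0.0854 0.1574]
```

View pics/g.png

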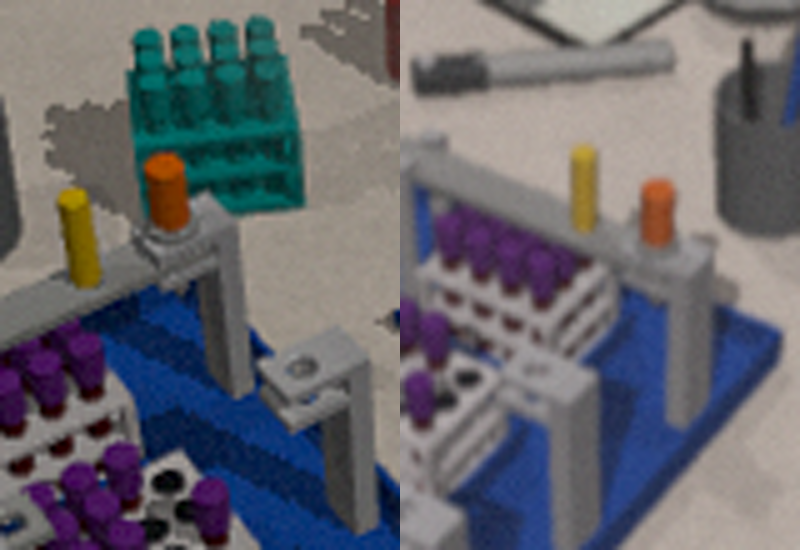

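The pin stands upright with its collar on the fork at (168,240) in the left crop and (658,240) in the right. The other two knobs haven't moved. Handing in.

```bash
python3 -c "
from cell import job
print(job.sign_off())"
```

```text
the job is handed in; nothing more can be done
None
```

I pulled the full rack's bar (right bay) fully home, seated the locking pin with its collar on the fork, left the other two bars drawn back, and handed the job in; the sign-off returned no verdict.

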